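# Tighten the recessed clamp nut of a monitor-arm post

## Robot

A 7-joint arm with a two-finger parallel gripper is mounted at the origin on a cart in front of the work surface, level with it; the furniture and walls round the work are solid. World frame = base frame: x ahead of the robot, y to its left, z up, the work surface at z = 0. Lengths are in m, angles in rad, forces in N, time in s.
With the tool pointing down it reaches from about 0.425 to 0.925 m from the base axis. Payload 6.8 kg.
Tool frame: the origin (TCP) lies on the centre line of the jaws, within the pads' length; the fingertips stand 14 mm ahead of it and the grasp point (between the pads) lies 5 mm behind it (arm.finger_overhang is the distance from the TCP to the fingertips, in m); z points along the fingers, y is the line along which they close (so a half turn about z gives the same grasp; the last joint's range is limited). The gripper opens to 85 mm and grips with 20 to 120 N. Pads are 22 mm wide; open, the fingers measure 114 mm over their backs; the gripper's body (76 mm by 85 mm) begins 54 mm behind the grasp point. The pads swing forward as they close: fully open they stand 13 mm farther back than shut.
Start: joints at [-1.231, 0.477, 0.022, 1.555, -0.011, 1.109, -0.083], TCP at [0.292, 0.608, 0.245] pointing down, gripper open.
Joint ranges: [-2.96, 2.96], [-0.34, 2.1], [-1.41, 1.46], [0.24, 2.44], [-1.37, 4.51], [0.17, 1.92], [-2.96, 2.96]. Speed limits (rad/s): [2.39, 2.39, 3.14, 3.14, 3.14, 3.14, 3.14].

## Interface

Orientations are given as a rotation vector (axis times angle).
In Python, from bench import arm, snapshot, camera_params, order gives the robot as it stands.
- The arm moves only by the tool move_arm, never from a script. Its argument "series" is a list of rows, each a list of 4 numbers: the shift along the tool's x, y, z in m, then the turn about the tool's z in rad. A call has 1 to 8 rows; each row is the pose to reach, as a shift and turn from the pose commanded when the call began, along the tool's axes at that moment; what a row does not reach only later rows make up. A row lasts 1/10 s, in which the tool goes at most 50 mm and 8.59 degrees, less where a joint would pass 70% of its speed; a pose out of reach is approached as far as the arm can. A call with a gripper value outside its range is refused whole. "jaw" is the opening, from -1 (shut) to 1 (fully open), set as the call begins (left out, the last holds). The fingers move at their own pace and stop on an object; "grip_force" is the grip in N (left out, the last holds). Time passes only in rows, so rows that repeat a pose let the fingers close. It gives the time, the measured TCP pose, the force, the opening and the grip force at its end, in the units of the state.
- arm.read_state(): the state, without advancing time (a new reading comes with each control period).
- snapshot(name): name is "scene" or "side" or "wrist"; returns the picture (420x560x3 uint8, red, green, blue); there is no depth.
- camera_params(name): a dict with "vertical_fov" (degrees; the focal length in pixels is half the picture's height over the tangent of half this angle, whatever the lens; pixels are square), "cx", "cy" (the principal point, pixels), "R" (3x3) and "t" (3): a world point X has camera coordinates R X + t. Camera axes: x right, y down, z forward; pixel columns grow to the right and rows downward; lengths in m; the calibration is good to about 2 mm. A picture is of the moment at which its call begins: read the wrist's pose just before it. camera_params takes no time and is no camera call; for the wrist camera it gives the pose at the moment of the call.
- order.close_job(): hands the job in; it is judged then, once.
The state is a dict: "time_s": time; "qpos": joint angles; "joint_velocities": joint speeds; "tau": joint torques, N m; "ee_pos": TCP position; "eef_rot": TCP orientation; "ft_force": force on the tool from outside, world axes, zero at the start; "moment": the same for the moment, N m; "finger_gap": opening from 0.0 (shut) to 1.0 (fully open); "finger_force": force on a finger pad.
Only numpy, scipy, OpenCV 4.12 (cv2) and the standard library are available. Lean on these libraries where they do the work, as an engineer would, in place of code of your own. Each camera call takes 0.05 s, during which the arm holds its last target. There are 200 camera calls.

## Task

Tighten the clamp nut at the bottom of the monitor-arm post's deep bore: take the red T-handled socket key from its stand, lower it down the bore, feel gently for the nut's flats until the socket drops fully home over the nut, and turn it clockwise until the nut just comes up tight, without pressing hard or overtightening. Then lift the key out and stand it back upright, fully down in its stand. Leave the other things on the desk where they are.

Things in the scene. Friction and masses are not known exactly. Their poses are not given: they have to be found in the camera images.
- post: Fixed monitor-arm desk post: bright aluminium round column, 76 mm outside diameter, 90 mm high, on a dark square foot 112 x 112 x 12 mm. Origin: centre of its underside, z up. A round bore 49 mm wide runs straight down its axis from its top to a flat floor 12 mm above the desk.
- bore_mouth (a point): Centre of the bore's open top, on the post's axis, 90 mm above the desk.
- bore_floor (a point): Centre of the bore's floor, 12 mm above the desk. A brass square nut sits on it, 24 x 24 mm across flats, 14 mm tall, on a 16 mm stud. Where its flats point is random and in no pose given here: a socket turned wrongly stops on the nut's top, 26 mm above the desk; one that matches (within about 9 degrees, repeating every 90) drops 14 mm further to the bore's floor.
- nut (a joint): How far the nut is screwed down (rad): -0.9 to -0.65 at the start, grows as it turns clockwise seen from above, 0 when it is tight (its stop). It turns against a steady friction of about 0.06 N m; once tight the stud twists like a spring, 0.2 N m for each further 0.1 rad, and springs back when let go; over 0.35 N m is overtightening. The reading does not tell where the flats point.
- key: Loose long T-handled socket key, about 280 g, upright in the stand at first. Origin: centre of its open lower end; z up along the shaft, x along the T-bar. Lower end an eight-sided steel socket, 45 mm over corners, 36 mm tall; square recess 28 x 28 mm, 22 mm deep, its flats facing the key's x and y (10 degrees of play on the nut either way). Shaft 15 mm thick.
- key_grip (a point): Centre of the key's red T-bar (74 mm long in x, 16 mm thick in y, 22 mm tall), 150 mm above the key's lower end; axes as the key's.
- stand: Fixed grey square key stand, 82 x 82 x 50 mm on a black 96 mm foot 4 mm thick. Origin: centre of its underside, z up. A round hole 49 mm wide opens at its top, with a flat floor 6 mm above the desk; the key stands in it.
- mug: Bystander: white spotted mug, 92 x 127 x 93 mm, origin at its underside. Leave it alone.
- calculator: Bystander: dark desk calculator, 125 x 81 x 15 mm, origin at its underside. Leave it alone.
- earbuds: Bystander: small white earbud case, the one near the desk's front edge, 49 x 57 x 22 mm, origin at its underside. Leave it alone.
Mind the look-alikes: they are no part of the job. There is more than one size of the key; the job needs the smallest.

How it is judged:
By the outcome, as a careful person would: the job done as asked, in the order asked, and still so for the second after the job is handed in, with the robot touching nothing.
It also fails if it takes over 72 s, if anything falls off the work surface, if the arm or the gripper's body presses on something with over 40 N, if the wrist force passes 120 N, or if a joint passes its speed limit or range.

## Working session

There is one attempt and no reset: what is moved stays moved. The work goes in short steps, Python scripts to look and compute and a tool call to move; the robot and the scene stay as the last step left them, time stands still between calls to the robot, and variables do not carry over. Pictures are saved under pics/ and viewed, at most 10 in all, crops included, and the job is handed in when it is done.

Besides the shell and the picture viewer there is one more tool, called after ">>>" in YAML: its name, and indented under it one key for each argument. move_arm: Moves the arm, as the interface text tells. Its arguments: {"type":"object","properties":{"series":{"type":"array"},"jaw":{"type":"number"},"grip_force":{"type":"number"}},"required":["series"]}

```bash
mkdir -p pics; ls
python3 - <<'E'
from bench import arm, snapshot, camera_params
import cv2,numpy as np
s=arm.read_state();print({k:np.round(v,3).tolist() for k,v in s.items()})
a=snapshot("scene");b=snapshot("side")
cv2.imwrite("pics/scene.png",a[:,:,::-1]);cv2.imwrite("pics/side.png",b[:,:,::-1])
for n in("scene","side","wrist"):
    p=camera_params(n);print(n,p["vertical_fov"],p["cx"],p["cy"],np.round(p["R"],3).tolist(),np.round(p["t"],3).tolist())
E
```

```text
pics
{'time_s': 0.0, 'qpos': [-1.231, 0.478, 0.022, 1.556, -0.011, 1.109, -0.083], 'joint_velocities': [0.001, -0.0, 0.001, -0.0, -0.0, -0.0, 0.001], 'tau': [-0.0, -59.646, 1.608, -28.118, 0.013, 0.01, -0.0], 'ee_pos': [0.292, 0.608, 0.244], 'eef_rot': [-0.697, -3.063, 0.003], 'ft_force': [-0.43, 0.074, -0.679], 'moment': [-0.041, -0.016, 0.013], 'finger_force': 0.0, 'finger_gap': 1.002}
scene 55.832953729400955 284.0500641457426 210.57586940090994 [[0.899, -0.437, -0.018], [-0.196, -0.365, -0.91], [0.391, 0.822, -0.414]] [-0.411, 0.256, 0.854]
side 50.295038109579494 282.8767686635511 213.223353365333 [[-1.0, -0.023, -0.011], [-0.002, 0.514, -0.858], [0.025, -0.857, -0.514]] [0.498, 0.036, 1.374]
wrist 64.42044812394539 276.5853681823301 206.0197058350564 [[0.433, 0.901, -0.002], [0.87, -0.418, 0.262], [0.235, -0.115, -0.965]] [-0.674, -0.034, 0.377]
```

View pics/scene.png

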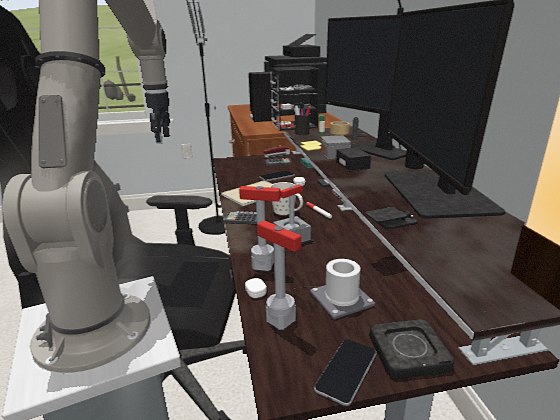

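View pics/side.png

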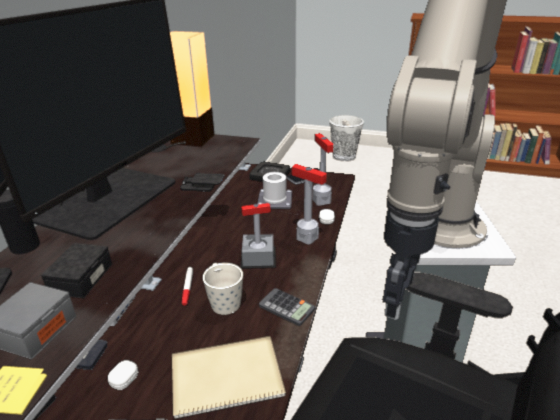

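The stand's key is the short one at side (256,210)/(258,250), and the post is at side (274,188) and scene (343,280). The two larger keys stand loose at side (308,200) and (322,170).

```bash
cat > h.py <<'E'
import numpy as np,cv2
from bench import arm,snapshot,camera_params
def K(p): f=210/np.tan(np.radians(p["vertical_fov"]/2)); return f,p["cx"],p["cy"]
def ray(p,u,v):
    f,cx,cy=K(p);R=np.array(p["R"]);t=np.array(p["t"])
    return -R.T@t, R.T@np.array([(u-cx)/f,(v-cy)/f,1])
def onz(p,u,v,z):
    c,d=ray(p,u,v);return c+d*(z-c[2])/d[2]
def proj(p,X):
    f,cx,cy=K(p);q=np.array(p["R"])@X+np.array(p["t"]);return f*q[0]/q[2]+cx,f*q[1]/q[2]+cy
def redmask(im):
    h=cv2.cvtColor(im,cv2.COLOR_RGB2HSV);return cv2.inRange(h,(0,150,60),(8,255,255))|cv2.inRange(h,(172,150,60),(180,255,255))
E
python3 - <<'E'
from h import *
a=cv2.imread("pics/scene.png");b=cv2.imread("pics/side.png")
for n,im in(("scene",a),("side",b)):
    p=camera_params(n);m=redmask(im[:,:,::-1].copy())
    k,l,st,c=cv2.connectedComponentsWithStats(m)
    for i in range(1,k):
        if st[i,4]>25: print(n,st[i],c[i].round(1),onz(p,*c[i],0.156).round(3))
A=cv2.resize(a[170:340,210:410],None,fx=2.9,fy=2.9,interpolation=2)[:,:]
B=cv2.resize(b[125:285,220:350],None,fx=3,fy=3,interpolation=2)
A=A[:480,:410];W=np.hstack([A[:480],B[:480]]);print(W.shape);cv2.imwrite("pics/c.png",W[:, :800])
E
```

```text
scene [264 147  23   7  53] [275.6 150.1] [0.704 0.576 0.156]
scene [239 185  64  16 672] [267.3 192.8] [0.497 0.184 0.156]
scene [306 202  10   7  28] [310.4 204.8] [0.563 0.051 0.156]
scene [257 221  45  31 746] [279.3 236. ] [ 0.415 -0.069  0.156]
side [315 134  18  18 182] [324.1 142.8] [ 0.361 -0.282  0.156]
side [291 164  36  20 416] [308.9 174. ] [ 0.42  -0.036  0.156]
side [241 203  30  13 278] [254.9 209.2] [0.566 0.172 0.156]
side [181 290   9  16 115] [184.8 297.1] [0.677 0.511 0.156]
side [ 46 311  20  22  70] [ 55.9 321.9] [0.899 0.581 0.156]
side [ 38 327  14  17  65] [ 43.  335.3] [0.907 0.613 0.156]
(480, 800, 3)
```

View pics/c.png

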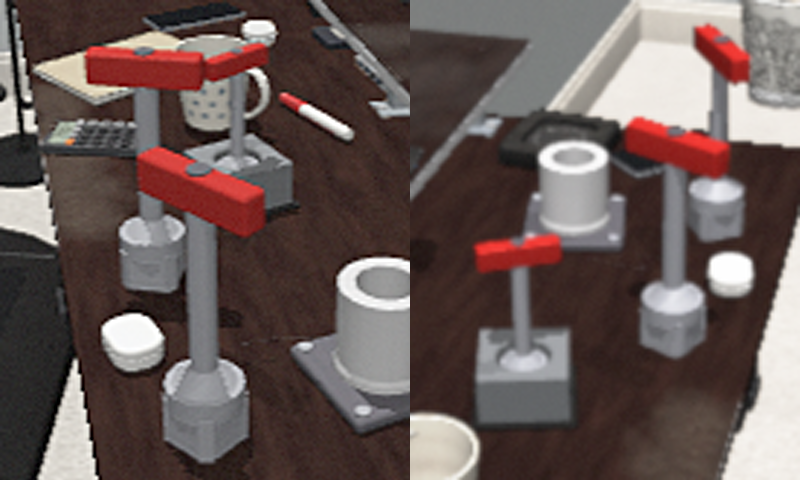

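Run:
```python
from h import *
ps,pd=camera_params("scene"),camera_params("side")
def tri(a,b):
    (c1,d1),(c2,d2)=ray(ps,*a),ray(pd,*b)
    s=np.linalg.lstsq(np.c_[d1,-d2],c2-c1,rcond=None)[0];x,y=c1+d1*s[0],c2+d2*s[1];return ((x+y)/2).round(3),np.linalg.norm(x-y).round(4)
print("A",tri((259.8,192.8),(308.9,174)),"B",tri((279.3,236),(324.1,142.8)))
print("key",tri((291,190.5),(254.9,209.2)))
print("post",tri((341.7,265.5),(274.3,177.3)),onz(ps,341.7,265.5,.09),onz(pd,274.3,177.3,.09))
print("hole",onz(pd,(523-410)/3+220,358/3+125,.05),onz(ps,236/2.9+210,160/2.9+170,.05))
m=redmask(cv2.imread("pics/side.png")[:,:,::-1].copy())[200:218,238:274];y,x=np.nonzero(m)
v=np.polyfit(x,y,1);e=[onz(pd,238+u,200+np.polyval(v,u),.156) for u in (3,32)];print(e,np.arctan2(*(e[0]-e[1])[[1,0]]))
for g in((150,95,190),):pass
# move to look pose: over (0.53,0.13)
from scipy.spatial.transform import Rotation as Ro
s=arm.read_state();R=Ro.from_rotvec(s["eef_rot"]).as_matrix();print(R.round(3));
print("d look",R.T@(np.array([.56,.17,.30])-s["ee_pos"]))
p=camera_params("wrist");C=-np.array(p["R"]).T@p["t"];print("cam off tool",R.T@(C-s["ee_pos"]),"cam axis",R.T@np.array(p["R"])[2])
```

```text
A (array([0.426, 0.07 , 0.209]), np.float64(0.0046)) B (array([ 0.372, -0.157,  0.207]), np.float64(0.0052))
key (array([0.566, 0.17 , 0.155]), np.float64(0.0001))
post (array([ 0.53 , -0.151,  0.089]), np.float64(0.0028)) [ 0.53146862 -0.15118766  0.09      ] [ 0.52912428 -0.1472899   0.09      ]
hole [0.56214643 0.17883868 0.05      ] [0.55875223 0.15646667 0.05      ]
[array([0.6012519 , 0.17691174, 0.156     ]), array([0.52666276, 0.16574397, 0.156     ])] 0.14861987041552538
[[-0.901  0.433 -0.001]
 [ 0.433  0.901 -0.002]
 [-0.    -0.002 -1.   ]]
d look [-0.43118996 -0.27888722 -0.05506661]
cam off tool [ 0.06536907  0.00031836 -0.12709708] cam axis [-2.61553141e-01 -2.78561156e-04  9.65189037e-01]
```

>>> move_arm:
  series:
    - [-0.033,-0.03,-0.02,0]
    - [-0.066,-0.06,-0.04,0]
    - [-0.099,-0.09,-0.06,0]
    - [-0.132,-0.12,-0.06,0]
    - [-0.165,-0.15,-0.06,0]
    - [-0.2,-0.18,-0.06,0]
    - [-0.235,-0.212,-0.06,0]
    - [-0.27,-0.245,-0.06,0]

```text
time_s: 0.9
ee_pos: [0.4298, 0.2688, 0.3051]
eef_rot: [-0.697, -3.063, 0.0]
ft_force: [1.6, 0.7, 0.8]
finger_gap: 0.999
finger_force: 0.0
```

>>> move_arm:
  series:
    - [-0.035,-0.032,0,-0.08]
    - [-0.07,-0.064,0,-0.16]
    - [-0.105,-0.096,0,-0.24]
    - [-0.14,-0.128,0,-0.32]
    - [-0.175,-0.16,0,-0.4]
    - [-0.21,-0.192,0,-0.48]
    - [-0.245,-0.224,0,-0.54]
    - [-0.28,-0.256,0,-0.6]

```text
time_s: 1.7
ee_pos: [0.5713, -0.083, 0.3051]
eef_rot: [0.243, -3.132, -0.0]
ft_force: [1.2, 0.4, -0.0]
finger_gap: 1.0
finger_force: 0.0
```

```bash
cat >> h.py <<'E'
from scipy.spatial.transform import Rotation as Ro
def st():
    s=arm.read_state();R=Ro.from_rotvec(s["eef_rot"]).as_matrix()
    print("t",round(s["time_s"],2),"pos",s["ee_pos"].round(4) if hasattr(s["ee_pos"],"round") else s["ee_pos"],"yaw_y",round(np.arctan2(R[1,1],R[0,1]),4),"tilt",R[:,2].round(4),"q",np.round(s["qpos"],2),"F",np.round(s["ft_force"],2),"M",np.round(s["moment"],3),"gap",np.round(s["finger_gap"],3))
    return s,R
def delta(X):
    s,R=st();print("delta",(R.T@(np.array(X)-s["ee_pos"])).round(4))
E
python3 -c "
from h import *
delta([.594,-.14,.15])"
```

```text
t 1.7 pos [ 0.5713 -0.083   0.3051] yaw_y 1.7258 tilt [-4.e-04  2.e-04 -1.e+00] q [-0.28  0.27  0.39  1.74 -0.11  1.15  1.87] F [ 1.21  0.44 -0.04] M [ 0.057 -0.031 -0.003] gap 1.0
delta [-0.0137 -0.0599  0.1551]
```

>>> move_arm:
  series:
    - [-0.004,-0.02,0.04,0]
    - [-0.008,-0.04,0.08,0]
    - [-0.014,-0.06,0.12,0]
    - [-0.014,-0.06,0.155,0]
    - [-0.014,-0.06,0.155,0]

```text
time_s: 2.2
ee_pos: [0.5903, -0.1382, 0.1451]
eef_rot: [0.237, -3.122, -0.003]
ft_force: [-0.6, 0.3, 0.2]
finger_gap: 1.0
finger_force: 0.0
```

Run:
```python
from h import *
st();p=camera_params("wrist");im=snapshot("wrist");np.savez("w1.npz",im=im,R=p["R"],t=p["t"])
cv2.imwrite("pics/w1raw.png",im[:,:,::-1])
u,v=proj(p,[.53,-.15,.026]);print(u,v,proj(p,[.53,-.15,.09]))
u,v=int(u),int(v)
c=im[max(v-75,0):v+75,max(u-75,0):u+75,::-1]
c=cv2.convertScaleAbs(c,alpha=1.5)
cv2.imwrite("pics/w1.png",np.hstack([cv2.resize(c,(400,400),interpolation=2),cv2.resize(im[:,:,::-1],(400,300)).repeat(1,0) if 0 else cv2.copyMakeBorder(cv2.resize(im[:,:,::-1],(400,300)),0,100,0,0,0)]))
```

```text
t 2.2 pos [ 0.5903 -0.1382  0.1451] yaw_y 1.7221 tilt [-1.030e-02  9.000e-04 -9.999e-01] q [-0.14  0.5   0.36  1.83 -0.22  0.87  2.04] F [-0.61  0.33  0.21] M [ 0.008  0.051 -0.042] gap 1.0
272.84182587978006 123.15234637294185 (np.float64(271.8530890990419), np.float64(124.5158972800429))
```

View pics/w1.png

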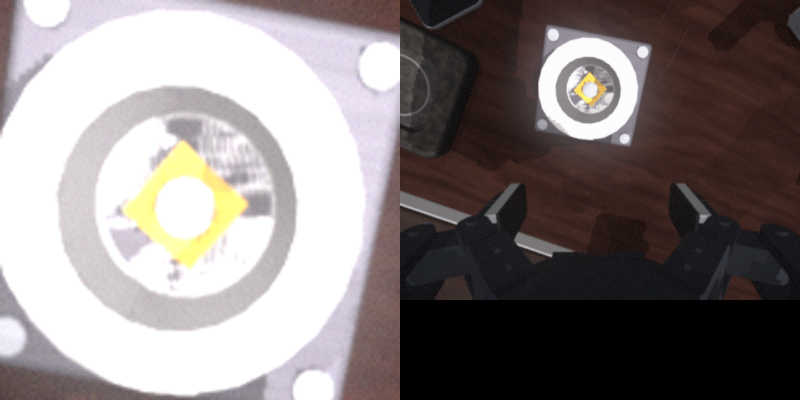

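The nut is visible down the bore: a brass diamond, with the bore mouth near crop (178,208). I'll measure the angle and centre.

Run:
```python
from h import *
d=np.load("w1.npz");im=d["im"];p=camera_params("wrist");p["R"]=d["R"];p["t"]=d["t"]
h=cv2.cvtColor(im,cv2.COLOR_RGB2HSV)
m=cv2.inRange(h,(15,110,80),(35,255,255));m[:60]=0;m[190:]=0;m[:,:200]=0;m[:,340:]=0
pts=np.argwhere(m)[:,::-1]
hull=cv2.convexHull(pts.astype(np.int32))[:,0]
W=np.array([onz(p,u,v,.026)[:2] for u,v in hull])
r=cv2.minAreaRect((W*1000).astype(np.float32));print("nut rect",r, cv2.boxPoints(r))
# outer post-rim: bright, low sat
g=cv2.inRange(im.min(2),235,255);g[:,:180]=0;g[230:]=0;g[:,350:]=0
cs,_=cv2.findContours(g,cv2.RETR_EXTERNAL,cv2.CHAIN_APPROX_NONE);c=max(cs,key=cv2.contourArea)
W=np.array([onz(p,u,v,.09)[:2] for u,v in c[:,0]])*1000
print("rim",cv2.minEnclosingCircle(W.astype(np.float32)),cv2.fitEllipse(W.astype(np.float32)))
delta([.566,.171,.25])
```

```text
nut rect ((532.2109375, -154.715087890625), (23.71742820739746, 23.900482177734375), 56.12196350097656) [[ 515.6792  -157.89911]
 [ 535.522   -171.2219 ]
 [ 548.7427  -151.53107]
 [ 528.8999  -138.20828]]
rim ((532.1438598632812, -154.44239807128906), 36.882686614990234) ((531.720703125, -154.20372009277344), (71.6250991821289, 73.48738861083984), 148.6864776611328)
t 2.25 pos [ 0.5922 -0.138   0.1482] yaw_y 1.7228 tilt [-5.6e-03  6.0e-04 -1.0e+00] q [-0.14  0.5   0.36  1.82 -0.22  0.87  2.04] F [-0.65  0.03  1.11] M [ 0.016 -0.055  0.01 ] gap 1.0
delta [-0.0203  0.3096 -0.1015]
```

>>> move_arm:
  series:
    - [0,0.02,-0.045,0]
    - [0,0.06,-0.08,0]
    - [-0.005,0.11,-0.1,0]
    - [-0.01,0.16,-0.1,0]
    - [-0.015,0.21,-0.1,0]
    - [-0.02,0.26,-0.1,0]
    - [-0.02,0.31,-0.1,0]
    - [-0.02,0.31,-0.1,0]

```text
time_s: 3.05
ee_pos: [0.5655, 0.1804, 0.2529]
eef_rot: [-0.257, 3.128, 0.008]
ft_force: [-0.1, 0.2, -0.9]
finger_gap: 1.0
finger_force: 0.0
```

Run:
```python
from h import *
st();p=camera_params("wrist");im=snapshot("wrist")
cv2.imwrite("pics/w2.png",im[:,:,::-1])
m=redmask(im);k,l,s,c=cv2.connectedComponentsWithStats(m)
for i in range(1,k):
    if s[i,4]>80:
        cs=np.argwhere(l==i)[:,::-1];h=cv2.convexHull(cs.astype(np.int32))[:,0]
        W=np.array([onz(p,u,v,.167)[:2] for u,v in h])*1000
        r=cv2.minAreaRect(W.astype(np.float32));print(s[i],np.round(r[0],1),np.round(r[1],1),round(r[2],1),cv2.boxPoints(r).round(0).tolist())
```

```text
t 3.05 pos [0.5655 0.1804 0.2529] yaw_y 1.7345 tilt [ 0.0023  0.0054 -1.    ] q [-0.64  0.34  0.3   1.77 -0.12  1.05  1.43] F [-0.1   0.24 -0.92] M [-0.03   0.019  0.006] gap 1.0
[  2   0  57  17 557] [465.7  23.1] [ 8.1 31.5] 9.5 [[459.0, 38.0], [464.0, 7.0], [472.0, 8.0], [467.0, 39.0]]
[ 243  156   35  109 2279] [564.2 169.4] [75.2 17.5] 15.3 [[526.0, 168.0], [530.0, 151.0], [603.0, 171.0], [598.0, 188.0]]
[365 314  25  14 285] [632.1 266.1] [10.9 18.5] 9.2 [[625.0, 274.0], [628.0, 256.0], [639.0, 258.0], [636.0, 276.0]]
```

View pics/w2.png

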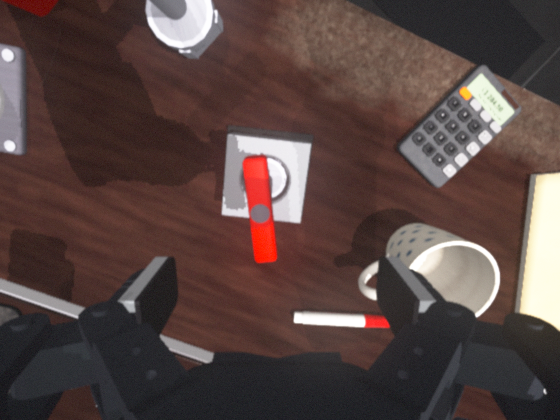

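Bar centre is at (564,169) mm with yaw 15.3°, and its 75×17 size matches. The stand and small key are at px (262,210). I'll align and measure once more when settled.

```bash
python3 -c "
from h import *
delta([.564,.1695,.2])"
```

```text
t 3.1 pos [0.566  0.1779 0.2528] yaw_y 1.7323 tilt [ 0.0024  0.0038 -1.    ] q [-0.64  0.34  0.3   1.77 -0.12  1.05  1.43] F [-0.26  1.07  1.03] M [-0.023 -0.026 -0.034] gap 0.999
delta [ 0.0034 -0.0081  0.0527]
```

>>> move_arm:
  series:
    - [0.003,-0.003,0.02,-0.1]
    - [0.003,-0.003,0.02,-0.1]
    - [0.003,-0.003,0.02,-0.1]
    - [0.003,-0.003,0.02,-0.1]
  jaw: 0.2

```text
time_s: 3.5
ee_pos: [0.5651, 0.1669, 0.2318]
eef_rot: [-0.39, 3.115, 0.001]
ft_force: [0.7, 0.5, -0.0]
finger_gap: 0.598
finger_force: 0.0
```

Run:
```python
from h import *
st();p=camera_params("wrist");im=snapshot("wrist")
m=redmask(im);k,l,s,c=cv2.connectedComponentsWithStats(m)
for i in range(1,k):
    if s[i,4]>1000:
        cs=np.argwhere(l==i)[:,::-1];h=cv2.convexHull(cs.astype(np.int32))[:,0]
        W=np.array([onz(p,u,v,.167)[:2] for u,v in h])*1000
        r=cv2.minAreaRect(W.astype(np.float32));print(s[i],np.round(r[0],1),np.round(r[1],1),round(r[2],1))
        delta([r[0][0]/1000,r[0][1]/1000,.151])
```

```text
t 3.5 pos [0.5651 0.1669 0.2318] yaw_y 1.8199 tilt [ 1.9e-03  6.0e-04 -1.0e+00] q [-0.61  0.35  0.28  1.8  -0.11  1.    1.53] F [ 0.69  0.48 -0.03] M [ 0.035 -0.033  0.004] gap 0.598
[ 267  164   28  118 2634] [563.6 168.4] [74.6 16.7] 15.0
t 3.55 pos [0.5651 0.1671 0.2316] yaw_y 1.8205 tilt [ 1.7e-03  6.0e-04 -1.0e+00] q [-0.61  0.35  0.28  1.8  -0.11  1.    1.53] F [ 0.73  0.06 -0.33] M [-0.019  0.012 -0.007] gap 0.6
delta [0.0013 0.0017 0.0806]
```

>>> move_arm:
  series:
    - [0.001,0.002,0.03,-0.01]
    - [0.001,0.002,0.055,-0.01]
    - [0.001,0.002,0.075,-0.01]
    - [0.001,0.002,0.081,-0.01]
    - [0.001,0.002,0.081,-0.01]

```text
time_s: 4.05
ee_pos: [0.5628, 0.169, 0.1492]
eef_rot: [0.409, -3.114, 0.001]
ft_force: [-0.7, -0.5, -0.1]
finger_gap: 0.6
finger_force: 0.0
```

>>> move_arm:
  series:
    - [0,0,0,0]
    - [0,0,0,0]
    - [0,0,0,0]
    - [0,0,0,0]
    - [0,0,0,0]
  jaw: -1
  grip_force: 80

```text
time_s: 4.55
ee_pos: [0.5638, 0.1694, 0.1507]
eef_rot: [-0.41, 3.112, 0.001]
ft_force: [-0.8, -0.3, 5.9]
finger_gap: 0.174
finger_force: 79.0
```

```bash
python3 -c "
from h import *
st()"
```

```text
t 4.55 pos [0.5638 0.1694 0.1507] yaw_y 1.8327 tilt [ 2.3e-03  9.0e-04 -1.0e+00] q [-0.59  0.45  0.25  1.87 -0.15  0.84  1.57] F [-0.82 -0.27  5.91] M [-0.209  0.158 -0.03 ] gap 0.174
```

>>> move_arm:
  series:
    - [0,0,-0.02,0]
    - [0,0,-0.045,0]
    - [0,0,-0.07,0]
    - [0,0,-0.1,0]
    - [0,0,-0.13,0]
    - [0,0,-0.13,0]
    - [0,0,-0.13,0]

```text
time_s: 5.25
ee_pos: [0.5625, 0.1692, 0.2789]
eef_rot: [0.411, -3.114, -0.0]
ft_force: [-0.2, -0.2, -4.2]
finger_gap: 0.176
finger_force: 78.6
```

Run:
```python
from h import *
b=snapshot("side");a=snapshot("scene")
cv2.imwrite("pics/lift.png",np.hstack([cv2.resize(b[90:300,180:380,::-1],None,fx=2,fy=2),cv2.resize(a[90:300,220:410,::-1],None,fx=2,fy=2)]))
delta([.532,-.1545,.28])
```

```text
t 5.35 pos [0.5616 0.169  0.2774] yaw_y 1.8331 tilt [-0.0031 -0.0013 -1.    ] q [-0.63  0.31  0.29  1.75 -0.1   1.1   1.53] F [ 1.71 -0.64 -2.86] M [-0.039 -0.031  0.043] gap 0.171
delta [ 0.1125 -0.3047 -0.0021]
```

View pics/lift.png

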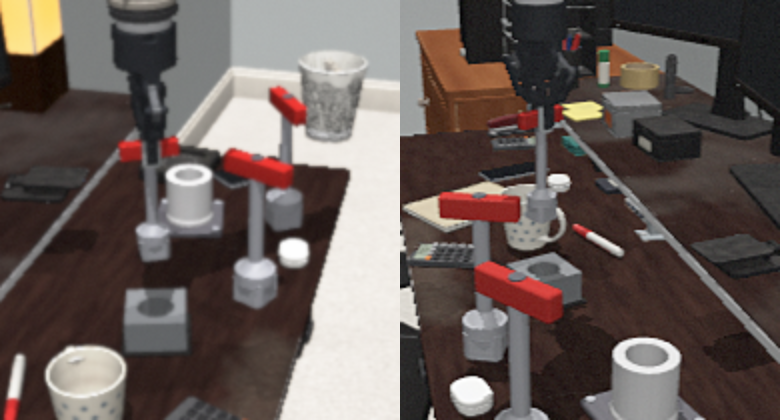

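>>> move_arm:
  series:
    - [0.012,-0.035,0,0]
    - [0.026,-0.075,0,0.1]
    - [0.041,-0.115,0,0.22]
    - [0.056,-0.155,0,0.34]
    - [0.071,-0.195,0,0.48]
    - [0.086,-0.235,0,0.62]
    - [0.1,-0.272,0,0.75]
    - [0.112,-0.304,0,0.85]

```text
time_s: 6.15
ee_pos: [0.5318, -0.1555, 0.2777]
eef_rot: [-0.919, -3.001, 0.002]
ft_force: [0.8, 1.4, -3.1]
finger_gap: 0.171
finger_force: 78.6
```

>>> move_arm:
  series:
    - [0,0,0,0]
    - [0,0,0,0]
    - [0,0,0,0]

```text
time_s: 6.45
ee_pos: [0.5332, -0.152, 0.2782]
eef_rot: [-0.906, -3.006, -0.0]
ft_force: [0.1, 0.7, -3.9]
finger_gap: 0.174
finger_force: 78.7
```

Run:
```python
from h import *
delta([.532,-.1545,.245])
```

```text
t 6.45 pos [ 0.5332 -0.152   0.2782] yaw_y 0.9851 tilt [-2.e-03  7.e-04 -1.e+00] q [-0.31  0.27  0.58  1.84 -0.17  1.08  1.32] F [ 0.11  0.69 -3.9 ] M [ 0.003 -0.004 -0.002] gap 0.174
delta [-0.0004 -0.0027  0.0332]
```

Lower to just above the rim, then check alignment in all the views.

>>> move_arm:
  series:
    - [0,-0.0027,0.015,0.005]
    - [0,-0.0027,0.03,0.005]
    - [0,-0.0027,0.03,0.005]
    - [0,-0.0027,0.03,0.005]

```text
time_s: 6.85
ee_pos: [0.5321, -0.1545, 0.2491]
eef_rot: [-0.914, -3.005, 0.0]
ft_force: [-0.0, -0.3, -2.0]
finger_gap: 0.17
finger_force: 78.6
```

Run:
```python
from h import *
st()
a=snapshot("scene");b=snapshot("side");w=snapshot("wrist");p=camera_params("wrist")
np.savez("w3.npz",a=a,b=b,w=w)
print(proj(p,[.532,-.1545,.09]))
A=cv2.resize(a[200:330,295:395,::-1],(300,390),interpolation=2);B=cv2.resize(b[120:220,225:325,::-1],(300,300),interpolation=2)
B=cv2.copyMakeBorder(B,0,90,0,0,0);w=cv2.resize(w[:,160:400,::-1],(200,350));w=cv2.copyMakeBorder(w,0,40,0,0,0)
cv2.imwrite("pics/h3.png",np.hstack([A,B,w]))
```

```text
t 6.85 pos [ 0.5321 -0.1545  0.2491] yaw_y 0.98 tilt [-1.e-03  3.e-04 -1.e+00] q [-0.29  0.3   0.57  1.87 -0.19  1.02  1.34] F [-0.01 -0.27 -1.99] M [-0.005 -0.075  0.006] gap 0.17
(np.float64(276.5384906695749), np.float64(191.2664898514353))
```

View pics/h3.png

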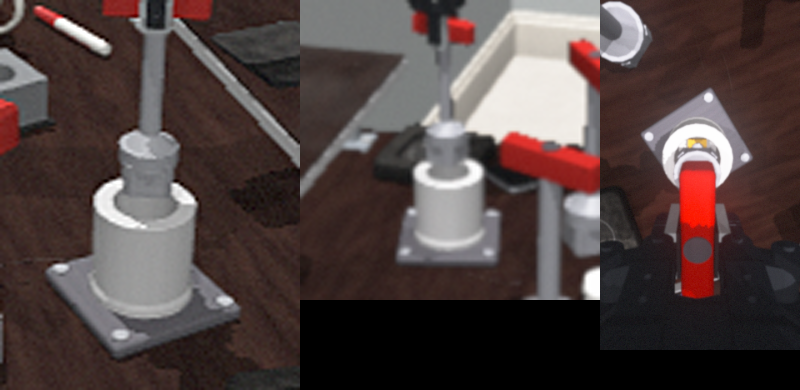

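>>> move_arm:
  series:
    - [0,0,0.006,0]
    - [0,0,0.012,0]
    - [0,0,0.015,0]
    - [0,0,0.018,0]
    - [0,0,0.018,0]

```text
time_s: 7.5
ee_pos: [0.5316, -0.1556, 0.2307]
eef_rot: [-0.918, -3.004, 0.0]
ft_force: [-0.0, -0.5, -2.5]
finger_gap: 0.173
finger_force: 78.7
```

```bash
python3 -c "
from h import *
st()"
```

```text
t 7.5 pos [ 0.5316 -0.1556  0.2307] yaw_y 0.9778 tilt [-0.001  0.    -1.   ] q [-0.28  0.32  0.57  1.89 -0.21  0.98  1.35] F [-0.04 -0.46 -2.46] M [ 0.034  0.011 -0.025] gap 0.173
```

>>> move_arm:
  series:
    - [0,0,0.006,0]
    - [0,0,0.012,0]
    - [0,0,0.018,0]
    - [0,0,0.024,0]
    - [0,0,0.024,0]

```text
time_s: 8.0
ee_pos: [0.5313, -0.1555, 0.2062]
eef_rot: [-0.917, -3.003, 0.001]
ft_force: [-0.5, -0.2, -2.7]
finger_gap: 0.175
finger_force: 78.6
```

>>> move_arm:
  series:
    - [0,0,0.006,0]
    - [0,0,0.012,0]
    - [0,0,0.018,0]
    - [0,0,0.024,0]
    - [0,0,0.026,0]
    - [0,0,0.026,0]

```text
time_s: 8.6
ee_pos: [0.5317, -0.1556, 0.1809]
eef_rot: [-0.917, -3.004, 0.0]
ft_force: [-0.5, 0.0, -2.6]
finger_gap: 0.175
finger_force: 78.6
```

```bash
python3 -c "
from h import *
st()"
```

```text
t 8.6 pos [ 0.5317 -0.1556  0.1809] yaw_y 0.9779 tilt [-8.e-04  0.e+00 -1.e+00] q [-0.25  0.39  0.54  1.94 -0.25  0.88  1.39] F [-0.54  0.02 -2.59] M [-0.008  0.018  0.016] gap 0.175
```

>>> move_arm:
  series:
    - [0,0,0.003,0]
    - [0,0,0.006,0]
    - [0,0,0.008,0]
    - [0,0,0.01,0]
    - [0,0,0.011,0]
    - [0,0,0.012,0]
    - [0,0,0.012,0]

```text
time_s: 9.3
ee_pos: [0.5319, -0.1556, 0.1692]
eef_rot: [-0.918, -3.005, 0.0]
ft_force: [-0.9, 0.6, -2.8]
finger_gap: 0.17
finger_force: 78.7
```

>>> move_arm:
  series:
    - [0,0,0.002,0]
    - [0,0,0.004,0]
    - [0,0,0.006,0]
    - [0,0,0.008,0]
    - [0,0,0.009,0]
    - [0,0,0.01,0]
    - [0,0,0.01,0]

```text
time_s: 10.0
ee_pos: [0.5319, -0.1556, 0.1592]
eef_rot: [-0.918, -3.004, 0.0]
ft_force: [-0.9, -0.7, -3.5]
finger_gap: 0.17
finger_force: 78.7
```

```bash
python3 -c "
from h import *
st()"
```

```text
t 10.0 pos [ 0.5319 -0.1556  0.1592] yaw_y 0.9779 tilt [-2.e-04  1.e-04 -1.e+00] q [-0.24  0.42  0.52  1.96 -0.28  0.84  1.41] F [-0.88 -0.66 -3.49] M [-0.009 -0.018 -0.036] gap 0.17
```

>>> move_arm:
  series:
    - [0,0,0.001,0]
    - [0,0,0.0015,0]
    - [0,0,0.002,0]
    - [0,0,0.002,0]

```text
time_s: 10.4
ee_pos: [0.5319, -0.1556, 0.1572]
eef_rot: [-0.917, -3.005, -0.0]
ft_force: [0.4, -0.1, -3.9]
finger_gap: 0.174
finger_force: 78.7
```

>>> move_arm:
  series:
    - [0,0,0.0005,0]
    - [0,0,0.001,0]
    - [0,0,0.001,0]

```text
time_s: 10.7
ee_pos: [0.5322, -0.1558, 0.1568]
eef_rot: [0.918, 3.004, 0.0]
ft_force: [-2.2, 0.0, 2.9]
finger_gap: 0.174
finger_force: 79.5
```

>>> move_arm:
  series:
    - [0,0,-0.0005,0.06]
    - [0,0,-0.0005,0.12]
    - [0,0,-0.0005,0.18]
    - [0,0,-0.0005,0.24]
    - [0,0,-0.0005,0.3]
    - [0,0,-0.0005,0.3]

```text
time_s: 11.3
ee_pos: [0.532, -0.1549, 0.1568]
eef_rot: [-1.356, -2.833, -0.001]
ft_force: [-1.1, 1.2, 1.0]
finger_gap: 0.169
finger_force: 79.4
```

```bash
python3 -c "
from h import *
st()"
```

```text
t 11.3 pos [ 0.532  -0.1549  0.1568] yaw_y 0.6781 tilt [-4.e-04  8.e-04 -1.e+00] q [-0.29  0.44  0.6   1.96 -0.33  0.84  1.16] F [-1.09  1.17  1.04] M [0.677 0.405 0.042] gap 0.169
```

>>> move_arm:
  series:
    - [0,0,0,0.06]
    - [0,0,0,0.12]
    - [0,0,0,0.18]
    - [0,0,0,0.24]
    - [0,0,0,0.3]
    - [0,0,0,0.3]

```text
time_s: 11.9
ee_pos: [0.532, -0.155, 0.1568]
eef_rot: [-1.762, -2.6, -0.001]
ft_force: [-0.6, 2.8, 2.7]
finger_gap: 0.177
finger_force: 79.4
```

```bash
python3 -c "
from h import *
st()"
```

```text
t 11.9 pos [ 0.532  -0.155   0.1568] yaw_y 0.3794 tilt [-3.e-04  7.e-04 -1.e+00] q [-0.35  0.46  0.68  1.96 -0.38  0.85  0.91] F [-0.56  2.78  2.69] M [0.806 0.388 0.03 ] gap 0.177
```

>>> move_arm:
  series:
    - [0,0,0,0.04]
    - [0,0,0,0.08]
    - [0,0,0,0.08]

```text
time_s: 12.2
ee_pos: [0.532, -0.1551, 0.1569]
eef_rot: [-1.864, -2.528, -0.001]
ft_force: [-1.3, 2.6, 2.5]
finger_gap: 0.173
finger_force: 79.4
```

```bash
cat > r.py <<'E'
from h import *
st()
for i in range(5):
    snapshot("wrist");s=arm.read_state();print(round(s["moment"][2],3),end=" ")
E
python3 r.py
```

```text
t 12.2 pos [ 0.532  -0.1551  0.1569] yaw_y 0.3004 tilt [-1.e-04  7.e-04 -1.e+00] q [-0.36  0.46  0.7   1.96 -0.39  0.85  0.84] F [-1.29  2.59  2.47] M [0.949 0.358 0.026] gap 0.173
-0.01 0.08 0.075 0.082 0.099
```

Mean about 0.065, which is just friction. Next step.

>>> move_arm:
  series:
    - [0,0,0,0.03]
    - [0,0,0,0.06]
    - [0,0,0,0.06]

```text
time_s: 12.75
ee_pos: [0.532, -0.1555, 0.1568]
eef_rot: [-1.943, -2.468, -0.0]
ft_force: [-0.6, 3.3, 2.8]
finger_gap: 0.176
finger_force: 79.7
```

```bash
python3 r.py
```

```text
t 12.75 pos [ 0.532  -0.1555  0.1568] yaw_y 0.2369 tilt [-0.e+00  2.e-04 -1.e+00] q [-0.38  0.47  0.71  1.97 -0.4   0.85  0.79] F [-0.6   3.25  2.76] M [1.296 0.356 0.063] gap 0.176
0.054 0.078 0.059 0.007 0.027
```

>>> move_arm:
  series:
    - [0,0,0,0.03]
    - [0,0,0,0.05]
    - [0,0,0,0.05]

```text
time_s: 13.3
ee_pos: [0.532, -0.1556, 0.1568]
eef_rot: [2.004, 2.419, 0.0]
ft_force: [-1.6, 4.3, 3.6]
finger_gap: 0.174
finger_force: 79.8
```

```bash
python3 r.py
```

```text
t 13.3 pos [ 0.532  -0.1556  0.1568] yaw_y 0.1871 tilt [ 1.e-04  0.e+00 -1.e+00] q [-0.38  0.47  0.73  1.97 -0.41  0.86  0.75] F [-1.61  4.33  3.62] M [1.357 0.269 0.149] gap 0.174
0.103 0.07 0.073 0.079 0.073
```

>>> move_arm:
  series:
    - [0.0007,0,0,0.03]
    - [0.0007,0,0,0.05]
    - [0.0007,0,0,0.05]

```text
time_s: 13.85
ee_pos: [0.5319, -0.1552, 0.1568]
eef_rot: [2.064, 2.368, -0.0]
ft_force: [-0.5, 2.9, 2.9]
finger_gap: 0.169
finger_force: 79.7
```

```bash
python3 r.py
```

```text
t 13.85 pos [ 0.5319 -0.1552  0.1568] yaw_y 0.1369 tilt [ 2.e-04 -5.e-04 -1.e+00] q [-0.4   0.47  0.74  1.97 -0.42  0.86  0.71] F [-0.5   2.85  2.88] M [1.104 0.176 0.053] gap 0.169
0.108 0.058 0.048 0.063 0.085
```

>>> move_arm:
  series:
    - [0,0,0,0.02]
    - [0,0,0,0.04]
    - [0,0,0,0.04]

```text
time_s: 14.4
ee_pos: [0.5319, -0.1551, 0.1568]
eef_rot: [2.111, 2.326, -0.0]
ft_force: [0.3, 3.1, 3.7]
finger_gap: 0.172
finger_force: 79.7
```

```bash
python3 r.py
```

```text
t 14.4 pos [ 0.5319 -0.1551  0.1568] yaw_y 0.0969 tilt [ 1.e-04 -2.e-04 -1.e+00] q [-0.4   0.48  0.75  1.97 -0.43  0.86  0.67] F [0.31 3.14 3.7 ] M [0.957 0.155 0.078] gap 0.172
0.078 0.081 0.05 0.001 0.012
```

>>> move_arm:
  series:
    - [0,0,0,0.02]
    - [0,0,0,0.04]
    - [0,0,0,0.04]

```text
time_s: 14.95
ee_pos: [0.5318, -0.155, 0.1568]
eef_rot: [2.157, 2.284, -0.0]
ft_force: [-0.5, 2.5, 4.1]
finger_gap: 0.177
finger_force: 79.7
```

```bash
python3 r.py
```

```text
t 14.95 pos [ 0.5318 -0.155   0.1568] yaw_y 0.057 tilt [-1.e-04 -1.e-04 -1.e+00] q [-0.41  0.48  0.76  1.97 -0.43  0.86  0.64] F [-0.51  2.52  4.13] M [ 0.83   0.076 -0.017] gap 0.177
0.014 0.061 0.082 0.076 0.064
```

>>> move_arm:
  series:
    - [0,0,0,0.02]
    - [0,0,0,0.04]
    - [0,0,0,0.04]

```text
time_s: 15.5
ee_pos: [0.5318, -0.155, 0.1568]
eef_rot: [2.202, 2.24, -0.0]
ft_force: [0.3, 2.0, 3.7]
finger_gap: 0.173
finger_force: 79.7
```

```bash
python3 r.py
```

```text
t 15.5 pos [ 0.5318 -0.155   0.1568] yaw_y 0.017 tilt [-0.e+00 -1.e-04 -1.e+00] q [-0.42  0.48  0.77  1.97 -0.44  0.86  0.61] F [0.34 2.01 3.67] M [0.865 0.073 0.067] gap 0.173
0.082 0.028 0.038 -0.003 0.065
```

>>> move_arm:
  series:
    - [0,0,0,0.02]
    - [0,0,0,0.04]
    - [0,0,0,0.04]

```text
time_s: 16.05
ee_pos: [0.5319, -0.155, 0.1568]
eef_rot: [2.247, 2.196, -0.0]
ft_force: [0.0, 2.5, 3.6]
finger_gap: 0.171
finger_force: 79.8
```

```bash
python3 r.py
```

```text
t 16.05 pos [ 0.5319 -0.155   0.1568] yaw_y -0.0229 tilt [-0.e+00 -1.e-04 -1.e+00] q [-0.42  0.49  0.78  1.97 -0.45  0.87  0.58] F [0.02 2.5  3.61] M [0.837 0.127 0.063] gap 0.171
0.096 0.08 0.073 0.05 0.093
```

>>> move_arm:
  series:
    - [0,0,0,0.02]
    - [0,0,0,0.04]
    - [0,0,0,0.04]

```text
time_s: 16.6
ee_pos: [0.5318, -0.1549, 0.1568]
eef_rot: [-2.29, -2.151, 0.0]
ft_force: [-0.1, 2.4, 4.0]
finger_gap: 0.17
finger_force: 79.8
```

```bash
python3 r.py
```

```text
t 16.6 pos [ 0.5318 -0.1549  0.1568] yaw_y -0.0628 tilt [-1.e-04 -0.e+00 -1.e+00] q [-0.43  0.49  0.79  1.97 -0.46  0.87  0.54] F [-0.11  2.45  4.05] M [0.839 0.07  0.123] gap 0.17
0.151 0.129 0.161 0.161 0.112
```

>>> move_arm:
  series:
    - [0,0,0,0.015]
    - [0,0,0,0.03]
    - [0,0,0,0.03]

```text
time_s: 17.15
ee_pos: [0.5318, -0.1549, 0.1568]
eef_rot: [2.322, 2.116, -0.0]
ft_force: [0.1, 2.5, 4.2]
finger_gap: 0.172
finger_force: 79.8
```

```bash
python3 r.py
```

```text
t 17.15 pos [ 0.5318 -0.1549  0.1568] yaw_y -0.0925 tilt [-1.e-04 -1.e-04 -1.e+00] q [-0.44  0.49  0.8   1.97 -0.46  0.87  0.52] F [0.1  2.51 4.17] M [0.802 0.076 0.212] gap 0.172
0.149 0.212 0.209 0.218 0.246
```

>>> move_arm:
  series:
    - [0,0,0,-0.05]
    - [0,0,0,-0.1]
    - [0,0,0,-0.15]
    - [0,0,0,-0.19]
    - [0,0,0,-0.19]

```text
time_s: 17.9
ee_pos: [0.5316, -0.1553, 0.1568]
eef_rot: [-2.111, -2.327, 0.0]
ft_force: [-0.4, 1.9, 3.3]
finger_gap: 0.174
finger_force: 79.7
```

```bash
python3 r.py
```

```text
t 17.9 pos [ 0.5316 -0.1553  0.1568] yaw_y 0.0975 tilt [-0.  0. -1.] q [-0.4   0.48  0.75  1.97 -0.43  0.86  0.68] F [-0.38  1.88  3.35] M [0.566 0.188 0.036] gap 0.174
0.06 0.031 0.014 0.004 0.025
```

>>> move_arm:
  series:
    - [0,0,-0.005,0]
    - [0,0,-0.015,0]
    - [0,0,-0.03,0]
    - [0,0,-0.05,0]
    - [0,0,-0.07,0]
    - [0,0,-0.095,0]
    - [0,0,-0.125,0]
    - [0,0,-0.125,0]

```text
time_s: 18.95
ee_pos: [0.5336, -0.1566, 0.2864]
eef_rot: [2.107, 2.322, 0.006]
ft_force: [1.2, -0.3, -2.9]
finger_gap: 0.173
finger_force: 78.8
```

```bash
python3 -c "
from h import *
delta([.5628,.1692,.285])"
```

```text
t 18.95 pos [ 0.5336 -0.1566  0.2864] yaw_y 0.0969 tilt [ 0.0073 -0.001  -1.    ] q [-0.52  0.31  0.87  1.84 -0.27  1.1   0.54] F [ 1.23 -0.31 -2.94] M [-0.057 -0.062  0.018] gap 0.173
delta [0.3214 0.0605 0.0013]
```

>>> move_arm:
  series:
    - [0.035,0.007,0,-0.05]
    - [0.075,0.014,0,-0.15]
    - [0.115,0.022,0,-0.27]
    - [0.155,0.029,0,-0.4]
    - [0.195,0.037,0,-0.54]
    - [0.235,0.045,0,-0.68]
    - [0.28,0.053,0,-0.82]
    - [0.32,0.06,0,-0.95]

```text
time_s: 19.75
ee_pos: [0.5596, 0.1713, 0.2814]
eef_rot: [-0.803, -3.037, 0.001]
ft_force: [0.5, -0.8, -2.2]
finger_gap: 0.174
finger_force: 78.7
```

>>> move_arm:
  series:
    - [0,0,0,-0.14]
    - [0,0,0,-0.28]
    - [0,0,0,-0.42]
    - [0,0,0,-0.56]
    - [0,0,0,-0.68]
    - [0,0,0,-0.78]
    - [0,0,0,-0.78]
    - [0,0,0,-0.78]

```text
time_s: 20.55
ee_pos: [0.56, 0.1689, 0.2815]
eef_rot: [0.398, -3.116, 0.001]
ft_force: [0.3, -0.3, -4.5]
finger_gap: 0.176
finger_force: 78.8
```

```bash
python3 -c "
from h import *
delta([.5636,.1694,.21])"
```

```text
t 20.55 pos [0.56   0.1689 0.2815] yaw_y 1.8247 tilt [-7.e-04 -5.e-04 -1.e+00] q [-0.72  0.31  0.41  1.76 -0.13  1.1   1.55] F [ 0.31 -0.29 -4.52] M [0.002 0.005 0.003] gap 0.176
delta [-0.0037 -0.0004  0.0715]
```

>>> move_arm:
  series:
    - [-0.0037,-0.0004,0.02,-0.008]
    - [-0.0037,-0.0004,0.045,-0.008]
    - [-0.0037,-0.0004,0.065,-0.008]
    - [-0.0037,-0.0004,0.072,-0.008]
    - [-0.0037,-0.0004,0.072,-0.008]
    - [-0.0037,-0.0004,0.072,-0.008]

```text
time_s: 21.15
ee_pos: [0.5645, 0.17, 0.2107]
eef_rot: [-0.414, 3.113, 0.0]
ft_force: [0.6, 0.1, -3.1]
finger_gap: 0.171
finger_force: 78.7
```

Run:
```python
from h import *
delta([.5638,.1694,.151])
a=snapshot("scene");b=snapshot("side")
cv2.imwrite("pics/h4.png",np.hstack([cv2.resize(b[170:280,210:310,::-1],(400,440),interpolation=2),cv2.resize(a[130:240,255:355,::-1],(400,440),interpolation=2)]))
```

```text
t 21.15 pos [0.5645 0.17   0.2107] yaw_y 1.8351 tilt [ 1.2e-03  3.0e-04 -1.0e+00] q [-0.7   0.39  0.39  1.82 -0.17  0.96  1.6 ] F [ 0.61  0.12 -3.08] M [-0.003  0.003 -0.018] gap 0.171
delta [ 0.0009 -0.0004  0.0597]
```

View pics/h4.png

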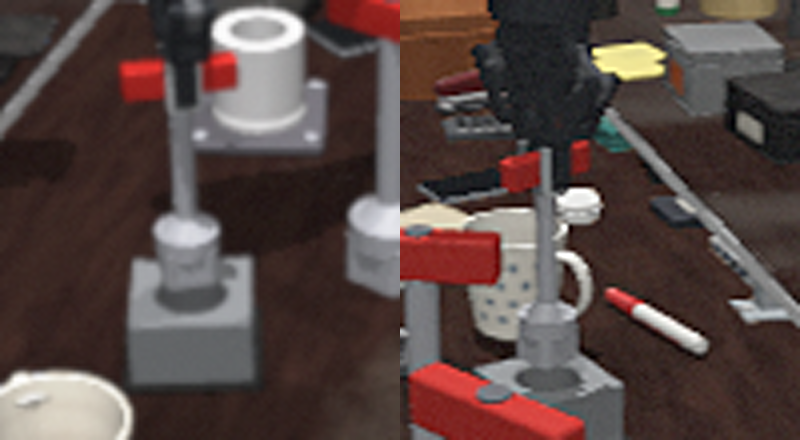

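Socket at side (187,260) sits above the hole at (191,293), and scene (547,355) above (550,378), so it is aligned.

>>> move_arm:
  series:
    - [0.0009,-0.0004,0.005,0]
    - [0.0009,-0.0004,0.01,0]
    - [0.0009,-0.0004,0.015,0]
    - [0.0009,-0.0004,0.019,0]
    - [0.0009,-0.0004,0.022,0]
    - [0.0009,-0.0004,0.022,0]

```text
time_s: 21.85
ee_pos: [0.5628, 0.1692, 0.1872]
eef_rot: [0.415, -3.113, 0.001]
ft_force: [-0.6, 0.5, -2.9]
finger_gap: 0.176
finger_force: 78.8
```

```bash
python3 -c "
from h import *
delta([.5638,.1694,.151])"
```

```text
t 21.85 pos [0.5628 0.1692 0.1872] yaw_y 1.836 tilt [-9.e-04 -5.e-04 -1.e+00] q [-0.69  0.41  0.38  1.85 -0.19  0.92  1.61] F [-0.58  0.5  -2.87] M [-0.005 -0.053 -0.03 ] gap 0.176
delta [-0.001  -0.0001  0.0362]
```

In the hole with no contact force. Lower to just above the floor.

>>> move_arm:
  series:
    - [0,0,0.006,0]
    - [0,0,0.012,0]
    - [0,0,0.018,0]
    - [0,0,0.024,0]
    - [0,0,0.03,0]
    - [0,0,0.033,0]
    - [0,0,0.035,0]
    - [0,0,0.035,0]

```text
time_s: 22.65
ee_pos: [0.5631, 0.1693, 0.1526]
eef_rot: [0.415, -3.114, 0.0]
ft_force: [0.9, -0.3, -3.7]
finger_gap: 0.173
finger_force: 78.8
```

>>> move_arm:
  series:
    - [0,0,0.001,0]
    - [0,0,0.0015,0]
    - [0,0,0.0015,0]

```text
time_s: 22.95
ee_pos: [0.5632, 0.1694, 0.1514]
eef_rot: [-0.415, 3.114, 0.0]
ft_force: [-0.3, -0.1, -1.8]
finger_gap: 0.176
finger_force: 78.8
```

>>> move_arm:
  series:
    - [0,0,0.0005,0]
    - [0,0,0.0005,0]

```text
time_s: 23.15
ee_pos: [0.5632, 0.1694, 0.1508]
eef_rot: [-0.415, 3.114, 0.0]
ft_force: [-0.4, 0.3, -2.7]
finger_gap: 0.173
finger_force: 78.8
```

>>> move_arm:
  series:
    - [0,0,0,0]
    - [0,0,0,0]
    - [0,0,0,0]
    - [0,0,0,0]
    - [0,0,0,0]
  jaw: 0.2

```text
time_s: 23.65
ee_pos: [0.5633, 0.1693, 0.1509]
eef_rot: [-0.415, 3.114, 0.0]
ft_force: [-0.3, -0.3, 0.7]
finger_gap: 0.601
finger_force: 0.0
```

>>> move_arm:
  series:
    - [0,0,-0.01,0]
    - [0,0,-0.03,0]
    - [0,0,-0.06,0]
    - [0,0,-0.1,0]
    - [0,0,-0.14,0]
    - [0,0,-0.15,0]
    - [0,0,-0.15,0]

```text
time_s: 24.35
ee_pos: [0.5642, 0.1695, 0.3034]
eef_rot: [-0.415, 3.11, 0.003]
ft_force: [0.8, 0.8, -1.0]
finger_gap: 0.599
finger_force: 0.0
```

Run:
```python
from h import *
st()
a=snapshot("scene");b=snapshot("side");p=camera_params("side")
m=redmask(b);k,l,s,c=cv2.connectedComponentsWithStats(m)
for i in range(1,k):
    if s[i,4]>100: print(s[i],c[i].round(1),onz(p,*c[i],0.156).round(3))
cv2.imwrite("pics/h5.png",np.hstack([cv2.resize(b[120:330,170:370,::-1],(400,420),interpolation=2),cv2.resize(a[130:340,220:420,::-1],(400,420),interpolation=2)]))
```

```text
t 24.35 pos [0.5642 0.1695 0.3034] yaw_y 1.8358 tilt [ 0.0042  0.0023 -1.    ] q [-0.73  0.29  0.41  1.72 -0.13  1.15  1.56] F [ 0.78  0.76 -1.  ] M [0.024 0.021 0.026] gap 0.599
[315 134  18  18 185] [324.  142.8] [ 0.361 -0.282  0.156]
[291 165  36  19 414] [309.  174.1] [ 0.42  -0.036  0.156]
[241 204  31  12 277] [255.3 209.3] [0.565 0.172 0.156]
[181 290   9  16 115] [184.9 297.2] [0.677 0.511 0.156]
[ 39 311  27  33 109] [ 52.7 328.2] [0.898 0.596 0.156]
```

View pics/h5.png

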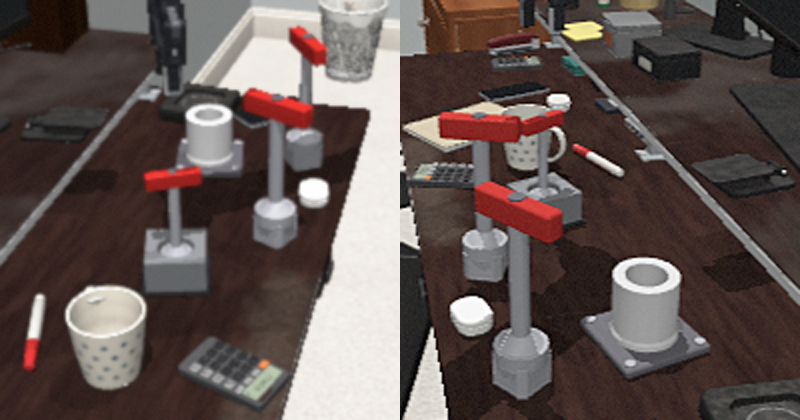

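The key stands upright in its stand, with the bar at side px (255,209) as at the start. Nothing else moved and the gripper is clear.

```bash
python3 -c "
from bench import order
print(order.close_job())"
```

```text
the job is handed in; nothing more can be done
None
```

The nut was turned clockwise until the torque rose to about 0.21 N m (friction 0.06, limit 0.35), the key is back upright and fully down in its stand, and I handed the job in at about 24 s with the other things left where they were.

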